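# Hang the basket and hold the clip open over the lot card

### The job

Get this lot ready for viewing: hang the wooden basket by its bar handle on the stand's hook and let go of it. Then take the spring clip off the low board by squeezing its two tails together, and hold it gaping around the top edge of the tall lot card, with the jaw tips well below the edge on either side and the clip not touching the card, ready for a price slip to be tucked in. Finish while still holding the clip squeezed open there, near the middle of the edge; leave the other goods where they are.

Things in the scene. Friction and masses are not known exactly. Their poses are not given: they have to be found in the camera images.
- basket: Loose open wooden basket (about 0.25 kg), 82 x 134 mm (its x, y) and 80 mm tall to the rim. Origin: centre of its underside, z up. A fixed round bar handle runs along its y at 160 mm above the underside, held by a flat upright at each end (16 mm wide in x, inner faces 59 mm either side of the middle, rising to 170 mm).
- basket_bar (a point): Middle of the basket's bar handle, on the bar's axis. Bar: 12 mm diameter, along the basket's y, 118 mm clear length between the uprights; 74 mm of free space between bar and rim.
- stand: Fixed steel display stand: post 16 mm thick, 265 mm tall, origin at the post's foot, base plate 140 x 130 x 12 mm. A hook of 8 mm round bar runs out from the post's top along the stand's -x: sloping down from height 255 mm to its lowest point 75 mm out (height 220 mm, bar axis), then up at 45 degrees to the tip 105 mm out (top at 254 mm).
- stand_seat (a point): Where the axis of the basket's bar comes to rest in the lowest point of the hook (76 mm along the stand's -x from the post's axis, 232 mm above the table). Axes as the stand's: the hook points along -x; the bar should lie across it, along y, with the hook near the middle of the bar.
- board: Fixed low plywood board, upright, 120 mm long (its x), 4 mm thick (its y), top edge 100 mm above the table, in a dark wooden foot 130 x 60 x 20 mm. Origin: centre of the foot's underside. The clip starts clamped on its top edge.
- card: Fixed tall blank lot card, stiff white board 90 mm wide (its x), 4 mm thick (its y), top edge 150 mm above the table, in a wooden foot 90 x 60 x 25 mm. Origin: centre of the foot's underside. It is the taller and narrower of the two upright boards.
- card_edge (a point): Middle of the lot card's top edge. x runs along the edge, y across the card's thickness, z up.
- clip: Loose steel spring clip (80 g) like a big clothes peg: two equal halves on a pivot barrel 10 mm thick. Origin on the pivot axis, which is its x; jaws point down (-z), tails up. Starts clamped on the low board's edge, x along the board, pivot 105 mm above the table, barrel on the edge. The frame is fixed to the +y half, so it tilts by half the opening when squeezed.
- clip_tails (a point): Where to squeeze (along the clip's y): midway between the tails, 36 mm above the pivot; true while shut. Tails: flat plates 30 mm wide (x), tops 49 mm above the pivot, splayed to 42 mm over all when shut; fully squeezed they stand parallel, 20 mm over all, against a stop. About 9 N on each tail opens it fully; 20 N or more holds it firmly.
- clip_jaw1 (a point): Inner face of the +y jaw at its tip. Jaws: flat, 26 mm wide (x), 3 mm thick, tips 48 mm below the pivot, 43 mm below the barrel's underside. Fully open, the tips gape about 25 mm, evenly about the middle of the squeezed tails.
- clip_jaw2 (a point): Inner face of the -y jaw at its tip.
- clip_b (a joint): Opening of the clip (angle between its halves, rad): about 0 when shut on a board, 0.45 fully open; a spring shuts it.
- jar: Bystander: brown earthenware jar, 80 mm diameter, 85 mm tall, standing on the table beyond the work. Origin: centre of its underside.
- bowl: Bystander: white china bowl, 110 mm diameter, 50 mm tall. Origin: centre of its underside.
- mug: Bystander: blue mug, 76 mm diameter, 80 mm tall. Origin: centre of its underside.
Things that resemble listed ones, but are neither listed nor needed, are in the scene too. Of the things shaped like the clip, the steel one is meant.

How it is judged (in metres and radians):
On the way, in this order (a step that is already met when the one before it is completed fails the run):
1. the basket hangs by its bar in the hook, let go (distance between basket_bar and stand_seat below 0.03 m and angle between basket's own z axis and vertical below 0.3 rad and contact force between basket and stand above 0.5 N and contact force between the fingers and basket below 0.05 N), for 0.3 s.
2. the clip is squeezed open in the fingers and lifted off the low board (value of joint clip_b above 0.3 rad and height (world z) of clip above 0.15 m and contact force between the fingers and clip above 2 N and contact force between clip and board below 0.1 N), for 0.2 s.
At the end, for the whole second after the job is handed in: Basket hangs still, let go, bar within 30 mm of the hook seat, tilt under 0.3 rad. Fingers hold the clip still, open over 0.3 rad, touching no card or board; jaw tips either side of the card, over 4 mm from its mid-plane, 8 mm or more below its edge, within 35 mm of the middle (all of step 1 and ((y of clip_jaw1 in the frame of card_edge above 0.004 m and y of clip_jaw2 in the frame of card_edge below -0.004 m) or (y of clip_jaw2 in the frame of card_edge above 0.004 m and y of clip_jaw1 in the frame of card_edge below -0.004 m)) and z of each of clip_jaw1, clip_jaw2 in the frame of card_edge below -0.008 m and x of clip_jaw1 in the frame of card_edge between -0.035 and 0.035 m and x of clip_jaw2 in the frame of card_edge between -0.035 and 0.035 m and value of joint clip_b above 0.3 rad and contact force between the fingers and clip above 2 N and contact force between clip and card below 0.1 N and contact force between clip and board below 0.1 N and linear speed of clip below 0.03 m/s and linear speed of basket below 0.05 m/s); the arm keeps its last pose, push and grip.
It fails at once if a bystander is pushed aside (distance of any of jar, bowl, mug from where it was at the start of the episode above 0.03 m).
It also fails if it takes over 61 s, if anything falls off the work surface, if the arm or the gripper's body presses on something with over 40 N, if the wrist force passes 120 N, or if a joint passes its speed limit or range.

### The arm

A 6-joint arm with a two-finger parallel gripper is mounted at the origin on the work surface. World frame = base frame: x ahead of the robot, y to its left, z up, the work surface at z = 0. Lengths are in mm, angles in rad, forces in N, time in s.
With the tool pointing down it reaches from about 325 to 875 mm from the base axis. Payload 4.4 kg.
Tool frame: the origin (TCP) lies on the centre line of the jaws, within the pads' length; the fingertips stand ahead of it and the grasp point (between the pads) lies 6 mm ahead of it (ctrl.tcp_to_tips is the z of the fingertips in the tool frame, in mm); z points along the fingers, y is the direction in which the jaws open and shut (so a half turn about z gives the same grasp; the last joint's range is limited). The gripper opens to 85 mm and grips with 20 to 120 N. Pads are 22 mm wide; open, the fingers measure 114 mm over their backs; the gripper's body (76 mm by 85 mm) begins 54 mm behind the grasp point. The pads swing forward as they close: fully open they stand 13 mm farther back than shut.
Start: joints at [-0.15, 0.207, 1.542, -0, 1.393, -0.15], TCP at [575.002, -0.012, 256.282] pointing down, gripper open.
Joint ranges: [-2.73, 2.73], [-0.86, 2.22], [0.23, 2.46], [-1.11, 4.25], [0.08, 2.63], [-2.82, 2.82]. Speed limits (rad/s): [2.79, 2.79, 3.14, 3.14, 3.14, 3.14].

### API

Orientations are given as a 3x3 rotation matrix whose columns are the frame's x, y, z axes.
In Python, from plant import ctrl, sensors, optics gives the robot as it stands. Calls block until the motion is done:
- ctrl.move_ptp(position, orientation): joint-space move of the TCP to a pose.
- ctrl.move_l(position, rot=None, vel=150, threshold=None): straight line of the TCP; rot=None keeps the orientation; vel is the mean speed in mm/s. With threshold (N) it stops when the force on the tool has changed by that much, and returns True; else False.
- ctrl.set_joints(angles): joint-space move.
- ctrl.gripper_to(opening, force=None): finger opening in mm; force is the grip in N (None keeps the last); returns when the fingers have stopped.
- ctrl.hold(seconds).
- ctrl.solve_ik(position, orientation): joint angles nearest the present ones, or None.
- sensors.read_state(): the state.
- optics.grab_frame(name): name is "scene" or "side" or "wrist"; returns (picture, depth): 400x640x3 uint8, red, green, blue; 400x640 float32, mm along the optical axis (not along the pixel's ray), 0 where there is no reading.
- optics.camera_params(name): a dict with "mtx" (3x3 intrinsics, pixels), "R" (3x3) and "t" (3): a world point X has camera coordinates R X + t; the wrist camera has in their place "T_tool_cam" (4x4, takes a point from camera to tool coordinates, whose origin is the TCP and whose axes are the flange's). Camera axes: x right, y down, z forward; pixel columns grow to the right and rows downward; lengths in mm; the calibration is good to about 2 mm. A picture is of the moment at which its call begins: read the wrist's pose just before it. camera_params takes no time and is no camera call.
A pose or a line that the arm cannot do raises ctrl.MotionError and nothing moves.
- ctrl.finish_job(): hands the job in, once; it reports no verdict.
The state is a dict: "t": time; "q": joint angles; "qvel": joint speeds; "tau": joint torques, N m; "eef_pos": TCP position; "eef_rot": TCP orientation; "force": force on the tool from outside, world axes, zero at the start; "wrist_torque": the same for the moment, N m; "grip_width": finger opening in mm.
Only numpy, scipy, OpenCV 4.12 (cv2) and the standard library are available. Lean on these libraries where they do the work, as an engineer would, in place of code of your own. Each camera call takes 0.05 s, during which the arm holds its last target.

## Working session

There is one attempt and no reset: what is moved stays moved. The work goes in short steps, each a Python script; the robot and the scene stay as the last script left them, time stands still between calls to the robot, and variables do not carry over. Pictures are saved under pics/ and viewed, and the job is handed in when it is done.

```bash
ls; mkdir -p pics; python3 - <<'E'
from plant import ctrl, sensors, optics
import cv2, numpy as np
s=sensors.read_state(); print(s['t'],s['grip_width'],ctrl.tcp_to_tips)
for n in ["scene","side","wrist"]:
    im,d=optics.grab_frame(n); cv2.imwrite(f"pics/{n}0.png",im[:,:,::-1]); np.save(f"pics/{n}0d.npy",d)
    print(n,{k:np.round(v,3).tolist() for k,v in optics.camera_params(n).items()}, (d>0).mean())
E
```

```text
pics
0.0 85.46540053048801 25.0
scene {'mtx': [[363.982, 0.0, 311.242], [0.0, 363.982, 200.083], [0.0, 0.0, 1.0]], 'R': [[-0.097, 0.995, 0.005], [0.578, 0.06, -0.814], [-0.81, -0.076, -0.582]], 't': [90.632, -176.293, 1303.846]} 0.99615234375
side {'mtx': [[398.689, 0.0, 317.069], [0.0, 398.689, 195.588], [0.0, 0.0, 1.0]], 'R': [[0.92, -0.391, 0.006], [-0.287, -0.685, -0.67], [0.266, 0.615, -0.742]], 't': [-514.507, 224.513, 880.871]} 0.9960234375
wrist {'mtx': [[325.413, 0.0, 321.076], [0.0, 325.413, 202.172], [0.0, 0.0, 1.0]], 'T_tool_cam': [[0.001, -0.947, -0.322, 83.461], [1.0, 0.001, -0.0, 0.171], [0.001, -0.322, 0.947, -118.341], [0.0, 0.0, 0.0, 1.0]]} 0.99607421875
```

View pics/scene0.png

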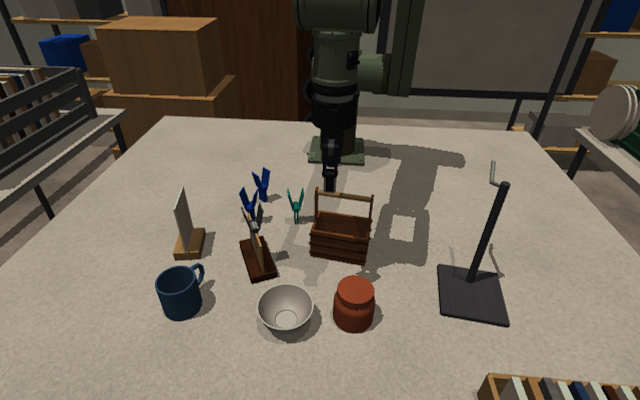

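View pics/side0.png

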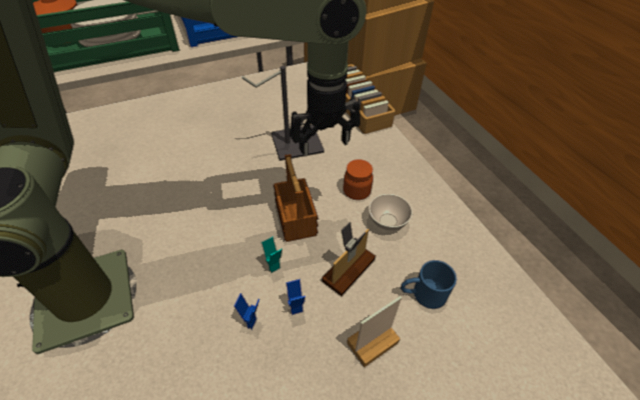

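View pics/wrist0.png

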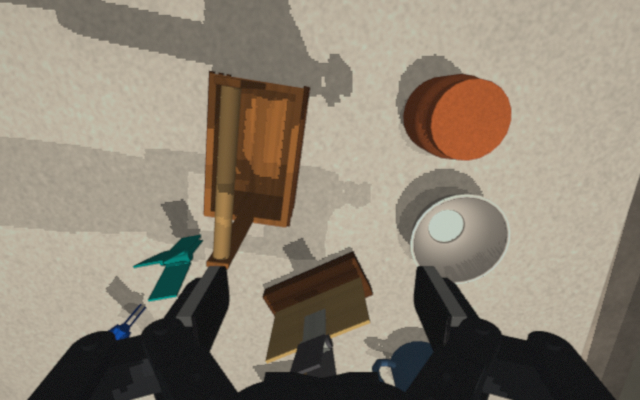

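```bash
cat > h.py <<'E'
import numpy as np, cv2
from plant import ctrl, sensors, optics
def grab(n,tag=None):
    s=sensors.read_state(); im,d=optics.grab_frame(n); p=optics.camera_params(n)
    if 'R' in p: M=np.eye(4); M[:3,:3]=p['R']; M[:3,3]=p['t']; Twc=np.linalg.inv(M)
    else:
        M=np.eye(4); M[:3,:3]=s['eef_rot']; M[:3,3]=s['eef_pos']; Twc=M@p['T_tool_cam']
    if tag: cv2.imwrite(f"pics/{tag}.png",im[:,:,::-1])
    v,u=np.mgrid[0:400,0:640]; K=p['mtx']
    c=np.stack([(u-K[0,2])/K[0,0]*d,(v-K[1,2])/K[1,1]*d,d],-1)
    W=c@Twc[:3,:3].T+Twc[:3,3]; W[d<=0]=np.nan
    return dict(im=im,d=d,W=W,T=Twc,K=K,hsv=cv2.cvtColor(im,cv2.COLOR_RGB2HSV))
def ray(g,u,v):
    r=g['T'][:3,:3]@np.array([(u-g['K'][0,2])/g['K'][0,0],(v-g['K'][1,2])/g['K'][1,1],1.]); return g['T'][:3,3],r
def onplane(g,u,v,z):
    o,r=ray(g,u,v); return o+r*(z-o[2])/r[2]
def tri(g1,p1,g2,p2):
    o1,r1=ray(g1,*p1);o2,r2=ray(g2,*p2)
    s=np.linalg.lstsq(np.c_[r1,-r2],o2-o1,rcond=None)[0]
    a=o1+r1*s[0];b=o2+r2*s[1]; return (a+b)/2,np.linalg.norm(a-b)
def proj(g,X):
    c=np.linalg.inv(g['T'])@np.append(X,1); return g['K'][0,0]*c[0]/c[2]+g['K'][0,2],g['K'][1,1]*c[1]/c[2]+g['K'][1,2]
E
python3 - <<'E'
from h import *
import pickle
G={n:grab(n) for n in ["scene","side","wrist"]}
pickle.dump(G,open('G0.pkl','wb'))
s=sensors.read_state();print(np.round(s['eef_rot'],3).tolist())
def show(n,pts):
    for u,v in pts: print(n,(u,v),np.round(G[n]['W'][v,u],1),G[n]['hsv'][v,u])
show('wrist',[(50,50),(228,100),(222,240),(100,300),(560,40),(313,320),(312,350),(320,262),(350,258),(267,358)])
show('scene',[(343,195),(371,197),(315,193),(120,300),(493,165),(490,180),(503,185),(470,285),(184,190),(255,225),(260,235)])
show('side',[(290,170),(120,220),(350,230),(395,305),(360,335),(284,70),(355,240),(349,238)])
for n in G:
  W=G[n]['W']; z=W[...,2]; m=(abs(z)<25)&(W[...,0]>350)&(W[...,0]<800)&(abs(W[...,1])<350)
  print(n,np.nanmedian(z[m]))
  im=G[n]['im']; 
def up(n,x0,y0,x1,y1,k):
    c=cv2.resize(G[n]['im'][y0:y1,x0:x1],None,fx=k,fy=k,interpolation=cv2.INTER_CUBIC); return cv2.imwrite(f'pics/{n}_crop.png',c[:,:,::-1])
up('scene',160,150,520,330,2.2); up('side',220,50,450,370,1.8); up('wrist',100,60,400,400,1.7)
E
```

```text
[[-0.0, 1.0, -0.001], [1.0, 0.0, 0.0], [0.0, -0.001, -1.0]]
wrist (50, 50) [290.7 124.2   1. ] [ 21  37 186]
wrist (228, 100) [518.   78.5 166.7] [ 18 134 120]
wrist (222, 240) [504.8 -15.8 165.4] [ 17 137 162]
wrist (100, 300) [ 276.9 -182.7    2.2] [ 19  39 185]
wrist (560, 40) [821.3 134.    1.2] [ 19  39 182]
wrist (313, 320) [ 565.7 -158.4   72.2] [38 16 63]
wrist (312, 350) [ 566.2 -148.   127.9] [130  23  33]
wrist (320, 262) [ 5.731e+02 -1.260e+02 -5.000e-01] [ 19  38 127]
wrist (350, 258) [ 609.9 -109.4   19.3] [ 15 172  52]
wrist (267, 358) [ 517. -186.   99.] [ 20 125  94]
scene (343, 195) [513.7  27.5 164.1] [ 16 147  80]
scene (371, 197) [522.2  87.  169.1] [ 12 158  68]
scene (315, 193) [510.3 -33.9 162.7] [  9 200  42]
scene (120, 300) [ 709.1 -424.6   -1.2] [ 17  42 172]
scene (493, 165) [495.6 324.5 246.6] [ 30  24 129]
scene (490, 180) [517.3 318.6 224.2] [33 27 94]
scene (503, 185) [595.9 307.2 262.6] [15 20 25]
scene (470, 285) [604.3 311.4  11. ] [ 0 13 58]
scene (184, 190) [ 496.6 -340.6  140. ] [ 19  45 118]
scene (255, 225) [ 566.  -159.9  107. ] [ 27  25 112]
scene (260, 235) [ 476.4 -176.5   -0.9] [ 16  52 156]
side (290, 170) [507.7  41.5 163.6] [ 17 160  99]
side (120, 220) [ 91.7 197.2   0.5] [ 19  62 188]
side (350, 230) [ 570.8 -148.2  133.9] [13 36 50]
side (395, 305) [ 571.5 -333.3  132.5] [ 16  79 116]
side (360, 335) [ 495.6 -347.4   99.8] [ 17  71 107]
side (284, 70) [592.5 301.5 258.6] [13 52 44]
side (355, 240) [ 579.  -159.7  108.3] [ 24  43 112]
side (349, 238) [ 566.9 -154.2  115. ] [ 8 24 42]
scene -0.19785909471681862
side -0.0387611223852673
wrist 1.022219497001771
```

View pics/scene_crop.png

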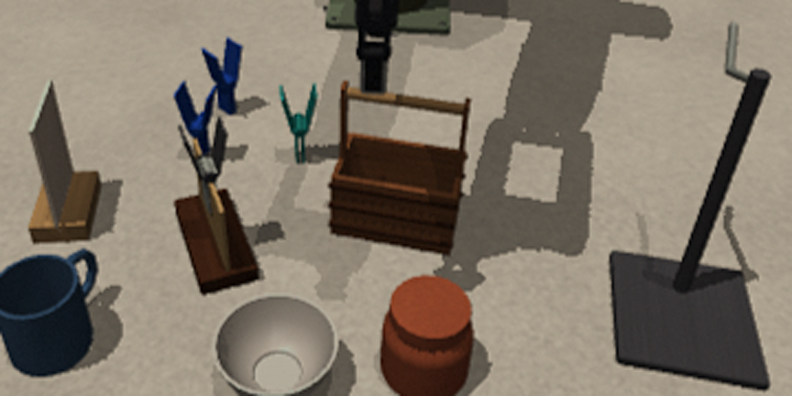

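View pics/side_crop.png

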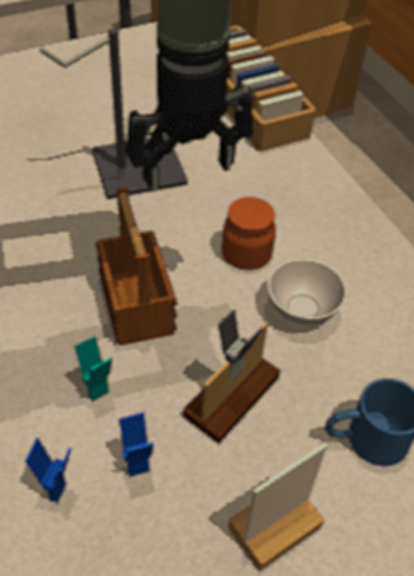

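```bash
cat > m.py <<'E'
from h import *
import pickle
G=pickle.load(open('G0.pkl','rb'))
def sel(n,lo,hi,extra=None):
    W=G[n]['W']; m=np.all((W>lo)&(W<hi),-1)
    if extra is not None: m&=extra(G[n]['hsv'].astype(int))
    return W[m]
def line(n,name,P):
    if len(P)<5: print(n,name,'few',len(P)); return
    c=P[:,:2].mean(0); u,s,vt=np.linalg.svd(P[:,:2]-c); d=vt[0]*np.sign(vt[0][np.argmax(abs(vt[0]))])
    t=(P[:,:2]-c)@d; e=(P[:,:2]-c)@vt[1]
    a,b=t.min(),t.max(); 
    print(n,name,len(P),'dir',np.round(d,3),'ang',round(np.degrees(np.arctan2(d[1],d[0])),1),'ends',np.round(c+a*d,1),np.round(c+b*d,1),'mid',np.round(c+d*(a+b)/2,1),'len',round(b-a,1),'z5/50/98',np.round(np.percentile(P[:,2],[5,50,98]),1),'thick',np.round(np.percentile(e,[2,98]),1))
for n in G:
    line(n,'bar',sel(n,(470,-60,150),(570,110,180)))
    line(n,'card',sel(n,(440,-420,135),(640,-280,160)))
    line(n,'boardtop',sel(n,(480,-220,85),(660,-110,104),lambda h:(h[...,1]>95)&(h[...,0]>10)&(h[...,0]<30)))
    line(n,'post',sel(n,(560,270,60),(640,340,240)))
    line(n,'hook',sel(n,(450,270,200),(583,350,275)))
    line(n,'cliptails',sel(n,(520,-220,125),(620,-100,170)))
    P=sel(n,(400,-420,5),(560,-40,80),lambda h:(h[...,0]>75)&(h[...,0]<125)&(h[...,1]>140)); print(n,'decoys',len(P), P.min(0) if len(P) else '',P.max(0) if len(P) else '')
E
python3 m.py
```

```text
scene bar 335 dir [0.152 0.988] ang 81.3 ends [504.8 -34.8] [524.2  91.6] mid [514.5  28.4] len 127.8 z5/50/98 [155.  162.8 169.4] thick [-5.   7.3]
scene card 130 dir [0.985 0.175] ang 10.1 ends [ 496.7 -341.3] [ 584.8 -325.6] mid [ 540.7 -333.5] len 89.5 z5/50/98 [136.5 146.3 150.9] thick [-1.8  3. ]
scene boardtop 79 dir [0.898 0.441] ang 26.2 ends [ 515.3 -189.3] [ 625.  -135.4] mid [ 570.1 -162.4] len 122.2 z5/50/98 [ 86.6  98.8 101. ] thick [-2.8  1.6]
scene post 669 dir [0.541 0.841] ang 57.2 ends [588.  295.4] [601.3 316. ] mid [594.6 305.7] len 24.5 z5/50/98 [ 71.4 161.  237.3] thick [-3.6  5. ]
scene hook 133 dir [ 0.986 -0.167] ang -9.6 ends [486.3 326.1] [578.5 310.5] mid [532.4 318.3] len 93.5 z5/50/98 [224.3 237.  252. ] thick [-3.   4.2]
scene cliptails 112 dir [-0.598  0.801] ang 126.8 ends [ 586.1 -177. ] [ 559.6 -141.6] mid [ 572.8 -159.3] len 44.2 z5/50/98 [126.8 143.2 154.3] thick [-13.8  18.8]
scene decoys 245 [ 400.19304253 -226.48546649    6.15246275] [441.91420065 -76.56826244  79.96691324]
side bar 268 dir [0.148 0.989] ang 81.5 ends [500.  -38.9] [519.2  89.
[... 883 characters left out ...]
7 -231.08529998    5.47639881] [433.71905333 -77.15874334  79.98509887]
wrist bar 3755 dir [0.15  0.989] ang 81.4 ends [501.7 -35. ] [520.9  91.1] mid [511.3  28.1] len 127.6 z5/50/98 [161.4 166.  171.2] thick [-6.6  6.8]
wrist card few 0
wrist boardtop 958 dir [0.898 0.44 ] ang 26.1 ends [ 514.9 -187.7] [ 622.5 -135. ] mid [ 568.7 -161.4] len 119.8 z5/50/98 [ 86.   94.8 101.6] thick [-2.9  1.2]
wrist post few 0
wrist hook few 0
wrist cliptails 831 dir [-0.545  0.838] ang 123.1 ends [ 581.3 -175.9] [ 559.1 -141.9] mid [ 570.2 -158.9] len 40.6 z5/50/98 [126.2 136.1 154.9] thick [-15.3  13.3]
wrist decoys 1091 [ 400.00465431 -110.0886642     5.28921146] [429.15616513 -73.45092319  79.96391419]
```

```bash
cat >> m.py <<'E'
print('----')
d=np.array([-0.988,0.155]);nrm=np.array([0.155,0.988])
for n in ['scene','side']:
    P=sel(n,(450,270,212),(575,350,275))
    Q=sel(n,(575,290,60),(620,325,215)); print(n,'post bbox',np.percentile(Q,[1,99],axis=0)[:, :2].round(1).tolist(),'along',np.percentile((Q[:,:2]-[594,306])@d,[1,50,99]).round(1),'across',np.percentile((Q[:,:2]-[594,306])@nrm,[1,50,99]).round(1))
    s=(P[:,:2]-[594,306])@d; 
    for a in range(15,112,8):
        k=(s>=a)&(s<a+8)
        if k.sum(): print(n,a,k.sum(),'z',np.round(np.percentile(P[k,2],[10,50,90]),1),'across',np.round(np.median((P[k,:2]-[594,306])@nrm),1))
E
python3 m.py | sed -n '/----/,$p'
```

```text
----
scene post bbox [[590.1, 304.3], [601.2, 318.4]] along [-6.5 -3.3  3.7] across [-1.9  3.8 12.8]
scene 15 2 z [245.4 247.  248.7] across 1.8
scene 23 7 z [241.8 244.7 248.3] across 2.7
scene 31 7 z [237.1 240.4 243.4] across 2.0
scene 39 6 z [231.9 235.9 238.5] across 1.8
scene 47 6 z [230.7 233.9 235.3] across 1.4
scene 55 6 z [225.9 228.6 231.7] across 1.8
scene 63 4 z [223.1 225.8 228.1] across 1.0
scene 71 10 z [222.2 224.3 225.9] across 2.0
scene 79 24 z [226.  229.4 232.9] across 2.8
scene 87 21 z [232.6 236.9 240.4] across 3.0
scene 95 23 z [240.5 244.9 249.8] across 2.8
scene 103 15 z [246.7 250.1 252.7] across 2.6
side post bbox [[584.3, 299.1], [599.5, 310.2]] along [-5.4  3.2 10. ] across [-7.2 -2.6  2.9]
side 15 5 z [244.5 247.1 248.5] across 0.4
side 23 11 z [242.  245.9 246.7] across -0.2
side 31 11 z [236.4 241.8 244.5] across 0.2
side 39 12 z [234.4 237.5 240.1] across 0.3
side 47 9 z [230.9 234.3 236.3] across 0.5
side 55 11 z [227.9 230.2 233.9] across -1.9
side 63 9 z [222.3 225.  229. ] across -1.4
side 71 11 z [219.3 222.2 227.7] across -0.4
side 79 13 z [224.3 226.9 231.7] across -1.8
side 87 12 z [230.3 235.4 240.4] across -1.8
side 95 13 z [237.  243.6 247.4] across -0.2
side 103 12 z [245.3 250.6 252.6] across -1.0
```

```bash
cat >> h.py <<'E'
def Rz(deg): # jaw axis y at angle deg from world +x, pointing down
    a=np.radians(deg); y=np.array([np.cos(a),np.sin(a),0]); z=np.array([0,0,-1.]); return np.c_[np.cross(y,z),y,z]
def st(m=''):
    s=sensors.read_state(); print(m,'t',round(s['t'],2),'p',np.round(s['eef_pos'],1),'F',np.round(s['force'],1),'M',np.round(s['wrist_torque'],2),'w',round(s['grip_width'],1))
E
python3 - <<'E'
from h import *
R=Rz(-8.7); b=np.array([0.151,0.9885])
m=np.array([511.3,28.2]); g=m-32*b
ctrl.gripper_to(60,100)
ctrl.move_ptp([*g,230],R); st()
ctrl.move_l([*g,166],vel=120); st()
ctrl.gripper_to(5,100); st('grip')
ctrl.move_l([*g,196],vel=100); st('lift'); 
grab('side','lift_side'); grab('wrist','lift_wrist')
E
```

```text
t 1.07 p [505.3  -3.3 229.5] F [1.  0.6 0.3] M [-0.01  0.03 -0.01] w 60.1
 t 1.75 p [507.5  -3.6 166.6] F [0.1 0.3 0.1] M [-0.02  0.01  0.04] w 59.9
grip t 2.27 p [506.7  -3.5 166.9] F [-2.   0.2  6.4] M [0.06 0.3  0.03] w 8.8
lift t 2.73 p [506.3  -3.4 195.7] F [ 0.2  0.6 -2.3] M [-0.06  0.    0.01] w 8.5
```

View pics/lift_side.png

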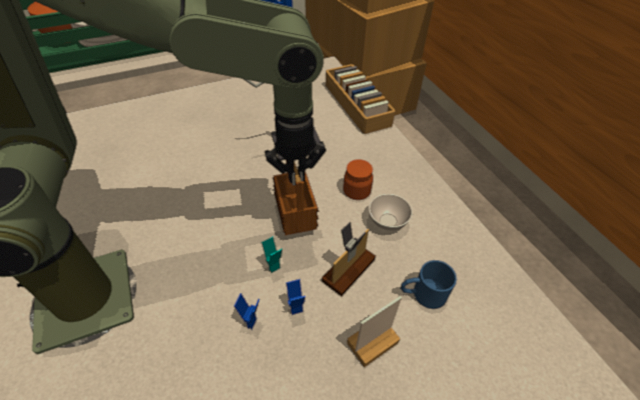

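View pics/lift_wrist.png

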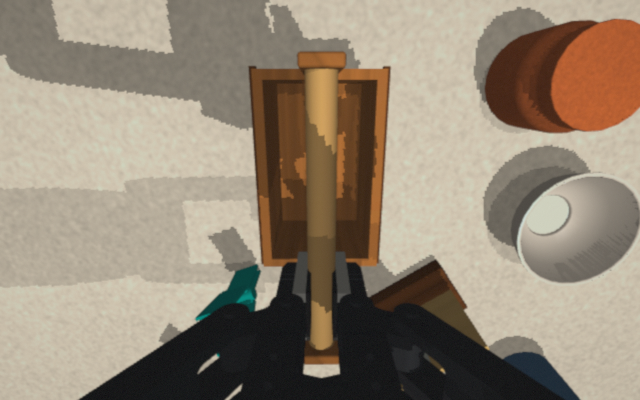

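```bash
python3 - <<'E'
from h import *
st(); g=grab('wrist'); W=g['W']
for v in (70,100,140,180,220,230): print(v,[np.round(W[v,u],1).tolist() for u in (314,322,330)])
E
```

```text
t 2.83 p [505.7  -3.3 194.9] F [ 0.  -0.  -2.1] M [-0.08  0.05  0.05] w 9.1
70 [[517.0, 86.3, 194.1], [519.7, 85.9, 194.0], [522.4, 85.5, 193.7]]
100 [[515.5, 76.7, 193.8], [518.2, 76.3, 194.4], [521.0, 75.9, 194.2]]
140 [[513.3, 63.1, 194.7], [516.2, 62.7, 194.6], [519.0, 62.1, 193.7]]
180 [[510.9, 48.3, 194.3], [nan, nan, nan], [516.9, 46.9, 192.6]]
220 [[508.4, 32.3, 194.5], [511.5, 31.9, 194.6], [514.6, 31.2, 194.0]]
230 [[507.7, 27.8, 194.0], [510.9, 28.1, 195.8], [514.0, 26.8, 193.9]]
```

```bash
python3 - <<'E'
from h import *
b=np.array([0.151,0.9885]); d=np.array([-0.9885,0.153]); seat=np.array([520,318.6]); off=7.3
T=lambda out,z:[*(seat+out*d-32*b),z+off]
p=sensors.read_state()['eef_pos']
ctrl.move_l([p[0],p[1],272+off],vel=200)
R=Rz(-8.7)
ctrl.move_l(T(105,272),R,vel=220); st('pre')
grab('scene','pre_scene'); grab('side','pre_side')
E
```

```text
pre t 5.05 p [411.6 302.3 279.2] F [-0.7  0.1 -2.2] M [-0.03 -0.01  0.03] w 8.8
```

View pics/pre_scene.png

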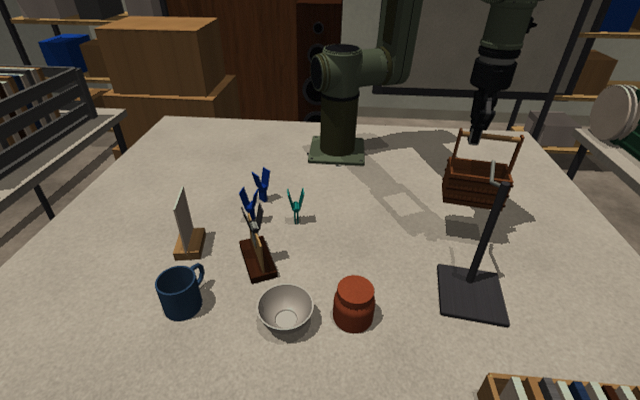

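The basket hangs level in the fingers behind the hook tip, which shows at about (493,165) in front of the basket, between the uprights. Going in.

```bash
python3 - <<'E'
from h import *
b=np.array([0.151,0.9885]); d=np.array([-0.9885,0.153]); seat=np.array([520,318.6]); off=7.3
T=lambda out,z:[*(seat+out*d-32*b),z+off]
r=ctrl.move_l(T(0,272),vel=100,threshold=6); st(f'in {r}')
if not r:
    r=ctrl.move_l(T(0,234),vel=60,threshold=5); st(f'down {r}')
grab('scene','in_scene'); grab('side','in_side'); g=grab('wrist','in_wrist')
a=cv2.imread('pics/in_scene.png')[110:260,380:580]; c=cv2.imread('pics/in_side.png')[0:200,180:380]
cv2.imwrite('pics/in_both.png',np.hstack([cv2.resize(a,(400,300)),cv2.resize(c,(300,300))]))
E
```

```text
in False t 6.35 p [514.6 287.2 279.2] F [ 0.5 -0.5 -3. ] M [-0.07  0.06 -0.03] w 9.1
down False t 7.13 p [515.4 287.  241.4] F [ 0.3  0.4 -2.5] M [-0.11  0.05 -0.02] w 8.6
```

View pics/in_both.png

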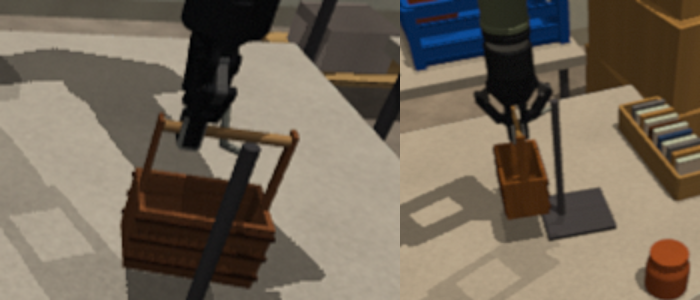

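View pics/in_wrist.png

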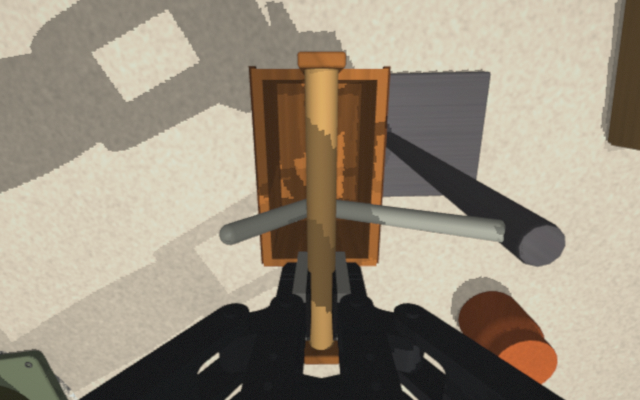

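```bash
python3 - <<'E'
from h import *
p=sensors.read_state()['eef_pos']
r=ctrl.move_l([p[0],p[1],p[2]-8],vel=25,threshold=2.0); st(f'low {r}')
w=sensors.read_state()['grip_width']
ctrl.gripper_to(22); ctrl.hold(0.3); st('open')
ctrl.gripper_to(34); st('open2')
p=sensors.read_state()['eef_pos']
grab('scene','rel_scene')
ctrl.move_l([p[0],p[1],p[2]+110],vel=120); ctrl.hold(0.2); st('up')
g=grab('wrist','rel_wrist'); grab('scene','rel_scene2'); grab('side','rel_side')
a=cv2.imread('pics/rel_scene2.png')[110:260,380:580]; c=cv2.imread('pics/rel_side.png')[0:200,180:380]
cv2.imwrite('pics/rel_both.png',np.hstack([cv2.resize(a,(400,300)),cv2.resize(c,(300,300))]))
E
```

```text
low True t 7.53 p [515.7 287.3 238.4] F [0.5 1.1 2.1] M [ 0.19 -0.01 -0.01] w 8.7
open t 8.11 p [514.6 286.7 236.8] F [-0.5  0.4 -0.8] M [ 0.02 -0.02 -0.01] w 22.2
open2 t 8.38 p [514.7 286.7 237. ] F [ 0.1 -0.3 -1.6] M [ 0.03  0.05 -0.02] w 33.8
up t 9.7 p [514.3 286.6 345.9] F [ 0.5  0.7 -0.3] M [0.01 0.02 0.03] w 34.0
```

View pics/rel_both.png

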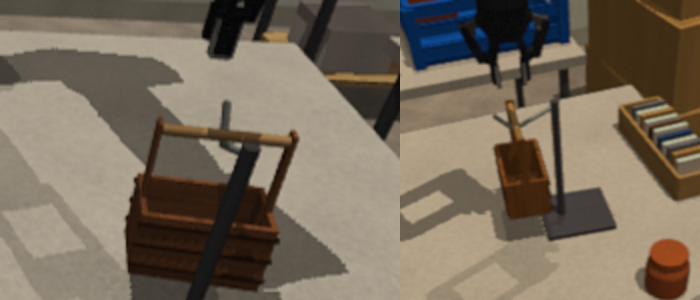

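View pics/rel_wrist.png

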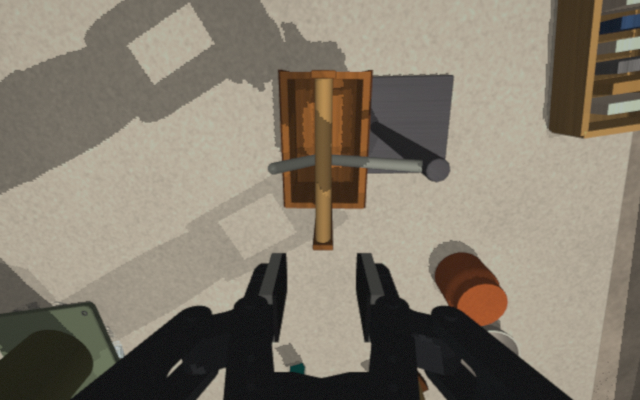

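```bash
python3 - <<'E'
from h import *
g=grab('wrist'); W=g['W']
print([np.round(W[v,325],1).tolist() for v in (90,130,190,225)])
R=Rz(-64)
q=ctrl.solve_ik([567,-160,270],R); print(q, ctrl.solve_ik([567,-160,147],R), ctrl.solve_ik([540,-336,215],Rz(-80)))
ctrl.gripper_to(85)
ctrl.move_ptp([567,-162,300],R); st()
g=grab('wrist','clip_wrist'); import pickle; pickle.dump(g,open('Gc.pkl','wb'))
E
```

```text
[[529.6, 369.5, 239.4], [525.8, 344.0, 239.2], [519.5, 301.8, 239.2], [515.5, 274.1, 237.6]]
[-4.21876970e-01  2.26054692e-01  1.48937366e+00 -4.44089210e-16
  1.42616430e+00  6.95133752e-01] [-4.21876970e-01  3.44974351e-01  1.60627436e+00 -4.44089210e-16
  1.19034395e+00  6.95133752e-01] [-6.92552331e-01  3.67161346e-01  1.42473759e+00 -4.44089210e-16
  1.34969372e+00  7.03711071e-01]
 t 12.12 p [ 567.3 -160.9  300.2] F [-0.6 -0.4 -0.3] M [-0.01  0.02  0.01] w 85.3
```

View pics/clip_wrist.png

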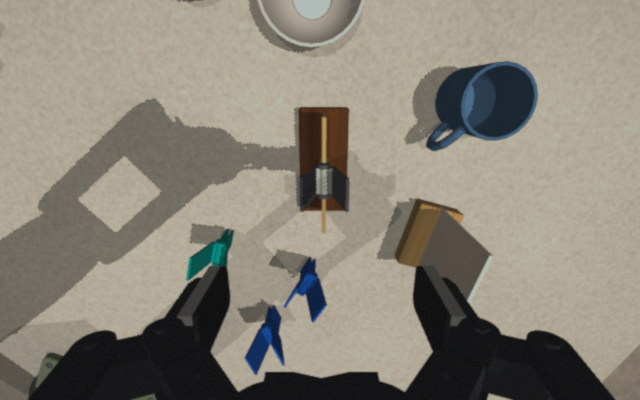

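```bash
python3 - <<'E'
from h import *
import pickle
g=pickle.load(open('Gc.pkl','rb')); W=g['W'];h=g['hsv'].astype(int)
c=np.array([569,-162.]); bx=np.array([.899,.438]); by=np.array([-.438,.899])
z=W[...,2]; l=np.stack([(W[...,:2]-c)@bx,(W[...,:2]-c)@by],-1)
near=(abs(l[...,0])<75)&(abs(l[...,1])<40)
b=near&(z>95)&(z<105)&(h[...,1]>95)
P=W[b];L=l[b];print('board',len(P),'x',L[:,0].min(),L[:,0].max(),'y med',np.median(L[:,1]),'slope',np.polyfit(L[:,0],L[:,1],1),'z',np.median(P[:,2]))
t=near&(z>112)
for z0 in range(112,160,6):
    k=near&(z>z0)&(z<=z0+6)&(h[...,1]<90)
    if k.sum(): q=l[k]; print(z0,k.sum(),'x',np.percentile(q[:,0],[2,98]).round(1),'y',np.percentile(q[:,1],[1,99]).round(1))
# card visible
m=(W[...,0]>480)&(W[...,0]<600)&(W[...,1]<-300)&(W[...,1]>-380)&(z>144); print('card',m.sum(), W[m].mean(0))
cv2.imwrite('pics/clip_z.png',cv2.resize(g['im'][90:250,240:400],None,fx=4,fy=4,interpolation=cv2.INTER_CUBIC)[...,::-1])
E
```

```text
board 332 x -58.94307871101838 59.370899189862996 y med -0.6761635296415958 slope [-0.00593038 -0.61400325] z 100.8117158477097
112 144 x [-16.8  14.6] y [-10.9   9.4]
118 95 x [-15.   13.4] y [-13.   11.4]
124 119 x [-15.5  13.4] y [-14.3  13. ]
130 127 x [-15.2  13.4] y [-15.5  14.7]
136 122 x [-15.3  13.3] y [-17.   15.2]
142 141 x [-15.2  13.4] y [-18.3  17.3]
148 186 x [-15.3  13.5] y [-21.7  20.1]
154 197 x [-15.6  12.7] y [-21.8  20.1]
card 446 [ 558.30730182 -331.49964828  149.07030498]
```

View pics/clip_z.png

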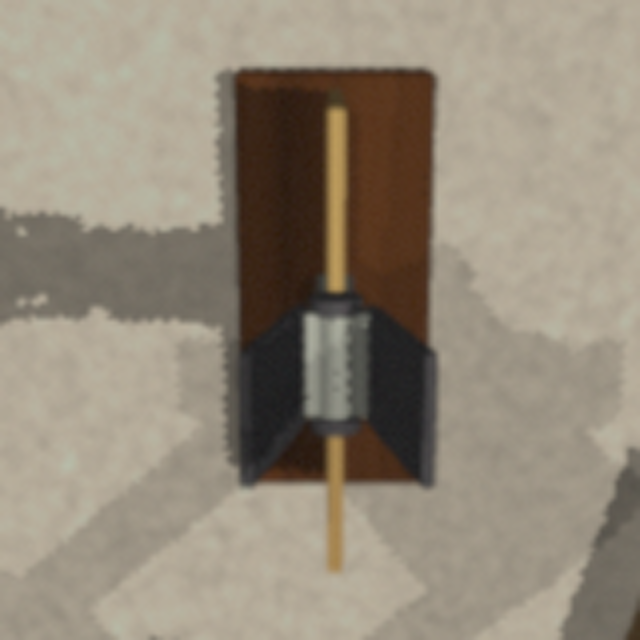

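```bash
python3 - <<'E'
from h import *
R=Rz(-64.2)
ctrl.move_l([568.5,-163.2,210],R,vel=150)
r=ctrl.move_l([568.5,-163.2,147],vel=100,threshold=8); st(f'down {r}')
ctrl.gripper_to(12,45); st('sq'); ctrl.hold(0.2); st()
grab('scene','sq_scene'); grab('side','sq_side');grab('wrist','sq_wrist')
a=cv2.imread('pics/sq_scene.png')[170:300,180:310]; c=cv2.imread('pics/sq_side.png')[190:320,280:410]
cv2.imwrite('pics/sq_both.png',np.hstack([cv2.resize(a,(400,400)),cv2.resize(c,(400,400))]))
E
```

```text
down False t 13.7 p [ 569.1 -163.4  147.6] F [-1.1 -0.4  0.7] M [-0.05  0.   -0.01] w 84.9
sq t 14.32 p [ 570.4 -164.   150.8] F [-2.9  1.1 11.1] M [0.21 0.36 0.02] w 18.4
 t 14.52 p [ 570.4 -164.   150.8] F [-2.8  1.1 10.9] M [0.19 0.37 0.01] w 18.4
```

View pics/sq_both.png

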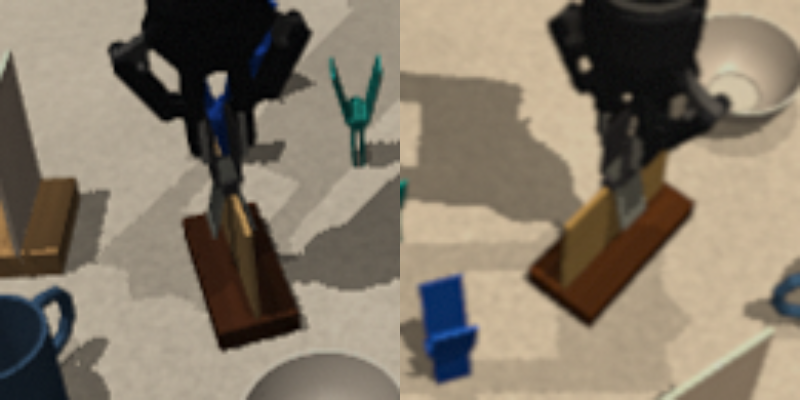

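View pics/sq_wrist.png

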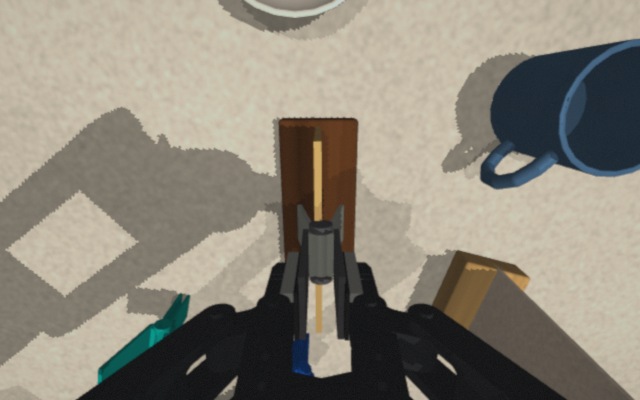

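```bash
python3 - <<'E'
from h import *
p=sensors.read_state()['eef_pos']
ctrl.move_l([p[0],p[1],p[2]+30],vel=50); st('l1')
ctrl.move_l([568.5,-163.2,280],vel=120); ctrl.hold(0.3); st('up')
grab('scene','up_scene'); grab('side','up_side');g=grab('wrist','up_wrist')
import pickle; pickle.dump(g,open('Gu.pkl','wb'))
a=cv2.imread('pics/up_scene.png')[110:300,150:340]; c=cv2.imread('pics/up_side.png')[150:340,270:460]
cv2.imwrite('pics/up_both.png',np.hstack([cv2.resize(a,(400,400)),cv2.resize(c,(400,400))]))
E
```

```text
l1 t 15.49 p [ 570.2 -163.9  180.5] F [-0.7 -0.2 -0.3] M [-0.01  0.01  0.03] w 18.4
up t 16.77 p [ 568.2 -163.1  279.2] F [-0.2 -1.1 -0.2] M [-0.04  0.06  0.03] w 18.3
```

View pics/up_both.png

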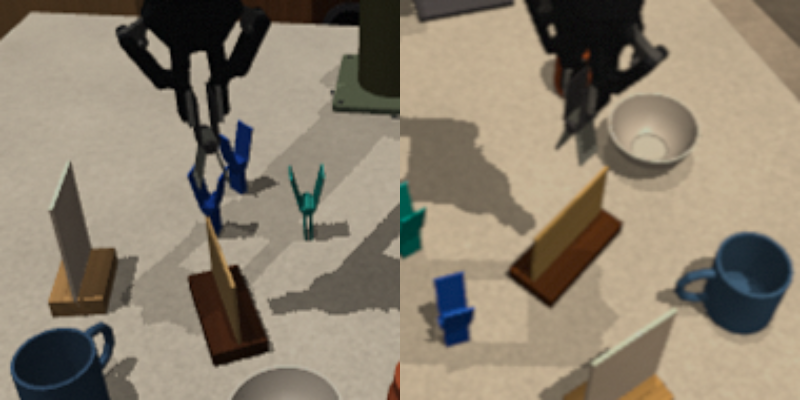

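View pics/up_wrist.png

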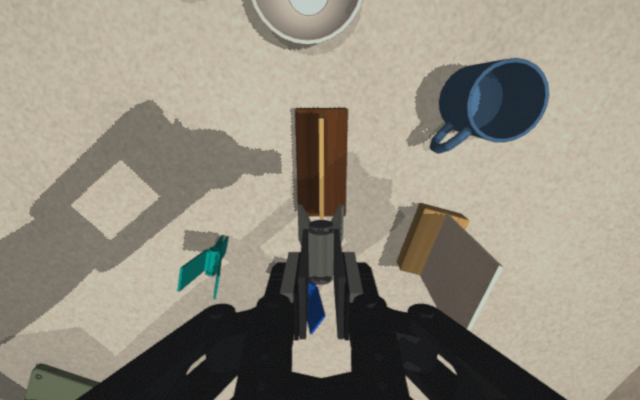

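```bash
python3 - <<'E'
from h import *
import pickle
g=pickle.load(open('Gu.pkl','rb'))
s=sensors.read_state(); st()
def tool(W): return (W-s['eef_pos'])@s['eef_rot']
L=tool(g['W'])
for u,v in [(303,212),(306,215),(335,215),(339,212),(309,225),(333,225),(320,224),(320,240),(320,270),(300,270),(341,270)]: print((u,v),g['im'][v,u],np.round(L[v,u],1))
for n in ['scene','side']:
    G=grab(n); T=tool(G['W']); m=(abs(T[...,0])<25)&(abs(T[...,1])<25)&(T[...,2]>28)&(T[...,2]<110)
    P=T[m]; print(n,len(P),'x',np.percentile(P[:,0],[2,98]).round(1),'zmax',np.percentile(P[:,2],[98,100]).round(1))
    for z0 in range(28,100,8):
        q=P[(P[:,2]>z0)&(P[:,2]<=z0+8)]
        if len(q): print(z0,len(q),'y',np.percentile(q[:,1],[2,50,98]).round(1),'x',np.percentile(q[:,0],[2,98]).round(1))
E
```

```text
t 16.92 p [ 568.5 -163.2  279.8] F [-0.7  0.  -0.7] M [ 0.01 -0.04 -0.05] w 18.0
(303, 212) [64 65 60] [ 10.6 -11.8  75.7]
(306, 215) [66 65 60] [11.1 -9.6 69.1]
(335, 215) [65 65 60] [10.6  8.3 70.4]
(339, 212) [65 67 63] [10.2 11.2 76.8]
(309, 225) [47 48 46] [10.3 -7.2 55.1]
(333, 225) [60 60 57] [10.6  6.6 54.5]
(320, 224) [35 34 35] [15.2 -0.9 44.8]
(320, 240) [88 91 83] [ 7.7 -0.9 40.6]
(320, 270) [88 90 83] [-10.1  -0.9  39.8]
(300, 270) [33 35 34] [13.5 -8.9 -0.2]
(341, 270) [38 37 38] [14.3  7.9 -1.4]
scene 244 x [-14.3  17.4] zmax [90.  92.7]
28 25 y [-10.   -7.4   9.1] x [-12.  16.]
36 80 y [-9.9 -1.4  9. ] x [-15.2  17.6]
44 33 y [-8.5  0.9  9.1] x [-5.7 17.7]
52 17 y [-8.1  6.   7.3] x [-6.7 15.1]
60 24 y [-10.4   7.6   9.3] x [-12.1  12.7]
68 20 y [-11.9   9.5  10.8] x [-12.   12.9]
76 25 y [-13.2  11.1  12.9] x [-10.5  13.2]
84 19 y [-15.9  13.2  14.7] x [-12.4  12.8]
92 1 y [12. 12. 12.] x [9. 9.]
side 323 x [-19.4   9. ] zmax [89.6 92.8]
28 34 y [-7.5 -5.  11.6] x [-17.4   5.5]
36 80 y [-6.   0.5 11.8] x [-19.7   6. ]
44 30 y [-4.4  6.4 11.5] x [-19.8   9.1]
52 28 y [-5.5  9.1 10.2] x [-16.9   8.3]
60 34 y [-8.3 10.1 11.5] x [-15.9   8.9]
68 40 y [-8.3 12.  13.9] x [-16.   10.2]
76 39 y [-11.8  13.5  15.6] x [-16.    9.5]
84 37 y [-13.2  15.3  17.1] x [-16.5   7.4]
92 1 y [-12.1 -12.1 -12.1] x [9. 9.]
```

```bash
python3 - <<'E'
from h import *
import pickle
ctrl.move_l([540,-335,285],Rz(-79.8),vel=130); ctrl.hold(0.2); st()
g=grab('wrist','card_wrist'); s=sensors.read_state()
T=lambda W:(W-s['eef_pos'])@s['eef_rot']
L=T(g['W']); z=g['W'][...,2]
m=(abs(L[...,1])<25)&(abs(L[...,0])<60)&(z>145)&(z<156); 
P=L[m]; x,y=P[:,0],P[:,1]; print(len(P)); 
for a in range(-50,60,8):
    k=(x>=a)&(x<a+8)
    if k.sum()>3: print(a,k.sum(),'y',np.percentile(y[k],[2,50,98]).round(1),'z',np.percentile(P[k,2],[5,50,95]).round(1))
print('xrange',x.min(),x.max())
for n in ['scene','side']: grab(n,'card_'+n)
a=cv2.imread('pics/card_scene.png')[110:290,110:290]; c=cv2.imread('pics/card_side.png')[200:380,290:470]
cv2.imwrite('pics/card_both.png',np.hstack([cv2.resize(a,(400,400)),cv2.resize(c,(400,400))]))
E
```

```text
t 18.71 p [ 540.2 -334.4  285.1] F [-0.2 -0.3 -1.5] M [ 0.03 -0.04  0.02] w 18.2
369
-18 43 y [-0.5  1.2  2.9] z [133.2 134.2 135.3]
-10 47 y [-0.5  1.2  2.8] z [132.6 134.2 135. ]
-2 48 y [-0.5  1.2  2.8] z [133.3 134.2 135.1]
6 47 y [-0.5  1.1  2.8] z [133.2 134.3 135.3]
14 49 y [-0.5  1.1  2.7] z [133.2 134.2 135.3]
22 50 y [-0.5  1.1  2.7] z [133.  134.2 135.1]
30 49 y [-0.5  1.1  2.6] z [133.2 134.1 135.4]
38 36 y [-0.5  1.   2.6] z [133.6 134.7 137.1]
xrange -17.865234053756467 42.88697925031818
```

View pics/card_both.png

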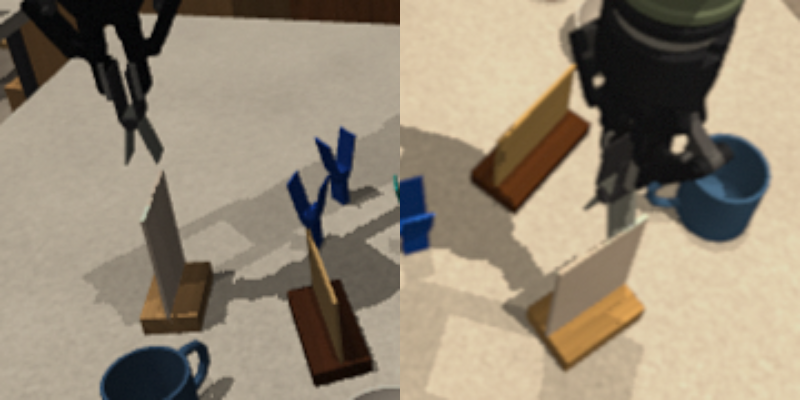

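View pics/card_wrist.png

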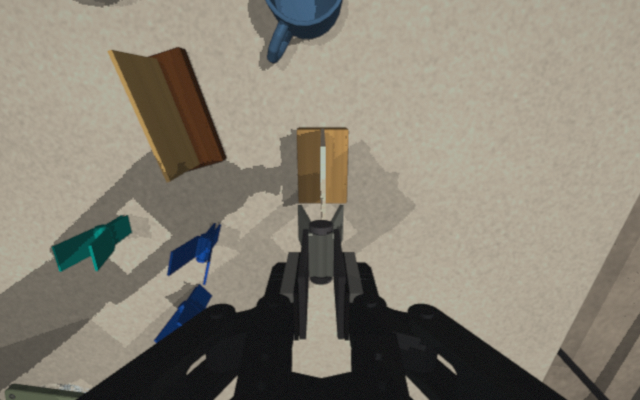

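```bash
python3 - <<'E'
from h import *
p=np.array([540.5,-336.0])
ctrl.move_l([*p,262],Rz(-79.8),vel=80); st()
r=ctrl.move_l([*p,220],vel=50,threshold=4); st(f'dn {r}'); ctrl.hold(0.4); st()
g=grab('wrist','fin_wrist'); s=sensors.read_state()
T=lambda W:(W-s['eef_pos'])@s['eef_rot']
L=T(g['W']); z=g['W'][...,2]; h=g['hsv'].astype(int)
m=(abs(L[...,1])<25)&(L[...,0]<60)&(L[...,0]>15)&(z>146)&(z<155); print('card y',np.percentile(L[m][:,1],[2,50,98]).round(1),'x',L[m][:,0].max(),'z',np.median(z[m]))
for n in ['scene','side']:
    G=grab(n,'fin_'+n)
    W=G['W']; t=T(W); m=(abs(t[...,0])<25)&(abs(t[...,1])<22)&(t[...,2]>55)&(t[...,2]<96); P=t[m]
    for z0 in range(55,95,8):
        q=P[(P[:,2]>z0)&(P[:,2]<=z0+8)]; print(n,z0,len(q),'y hist',np.histogram(q[:,1],np.arange(-20,21,4))[0])
    b=W[np.all((W>(480,240,222))&(W<(545,400,245)),-1)&(G['hsv'][...,1]>90)]; print(n,'bar',len(b),b.mean(0).round(1),b[:,2].max().round(1))
a=cv2.imread('pics/fin_scene.png')[130:280,110:260]; c=cv2.imread('pics/fin_side.png')[220:370,310:460]
cv2.imwrite('pics/fin_both.png',np.hstack([cv2.resize(a,(400,400)),cv2.resize(c,(400,400))]))
E
```

```text
t 19.3 p [ 540.  -335.7  260.5] F [-0.5  0.8 -1.3] M [ 0.09 -0.01  0.01] w 18.5
dn False t 20.29 p [ 540.7 -336.2  220.5] F [ 0.1 -0.5 -0.9] M [-0.   -0.03  0.01] w 18.5
 t 20.69 p [ 540.6 -336.   220.2] F [ 0.   0.3 -1.1] M [-0.05 -0.05 -0.02] w 17.9
card y [-2.2 -0.6  0.9] x 42.930912577048005 z 150.83447758680637
scene 55 27 y hist [ 0  0 22  1  0  1  3  0  0  0]
scene 63 43 y hist [ 0  6 16  2 10  1  8  0  0  0]
scene 71 45 y hist [ 0 15  4  0 13  3  4  6  0  0]
scene 79 47 y hist [ 4 18  0  0 14  0  0 11  0  0]
scene 87 37 y hist [10  3  0  1 17  0  0  3  3  0]
scene bar 407 [524.4 320.4 234.8] 244.0
side 55 36 y hist [ 0  0  0  1  0  0  3 32  0  0]
side 63 59 y hist [ 0  0  0  3  3 13  1 31  8  0]
side 71 54 y hist [ 0  0  3  0  2 13  0  4 32  0]
side 79 54 y hist [ 0  1  4  0  0 12  1  1 35  0]
side 87 39 y hist [ 0  0  2  0  0 15  0  0 12 10]<stdin>:14: RuntimeWarning: Mean of empty slice.
  ret = um.true_divide(
Traceback (most recent call last):
ValueError: zero-size array to reduction operation maximum which has no identity
```

View pics/fin_wrist.png

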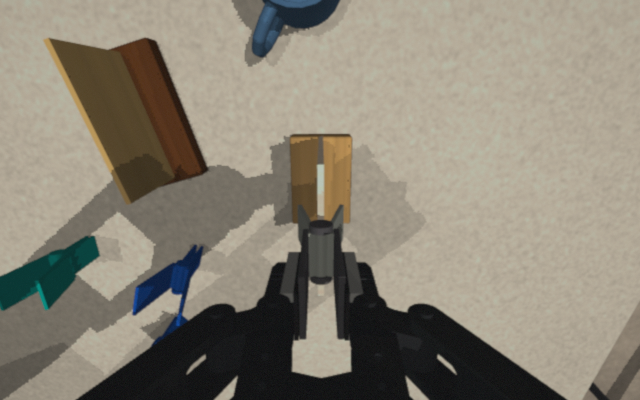

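View pics/fin_scene.png

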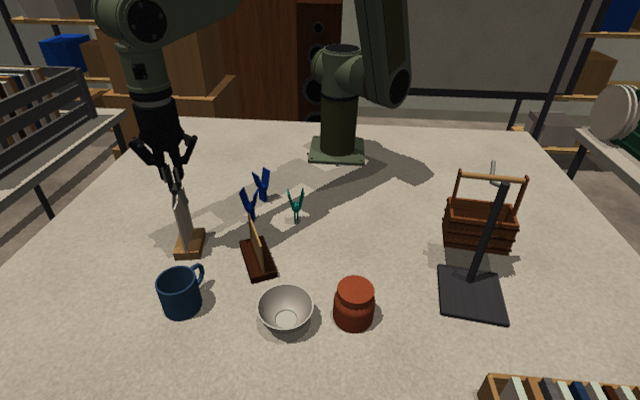

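```bash
python3 - <<'E'
import cv2,numpy as np
a=cv2.imread('pics/fin_scene.png')[130:280,110:260]; c=cv2.imread('pics/fin_side.png')[220:370,310:460]
cv2.imwrite('pics/fin_both.png',np.hstack([cv2.resize(a,(400,400)),cv2.resize(c,(400,400))]))
E
```

```text
(no output)
```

View pics/fin_both.png

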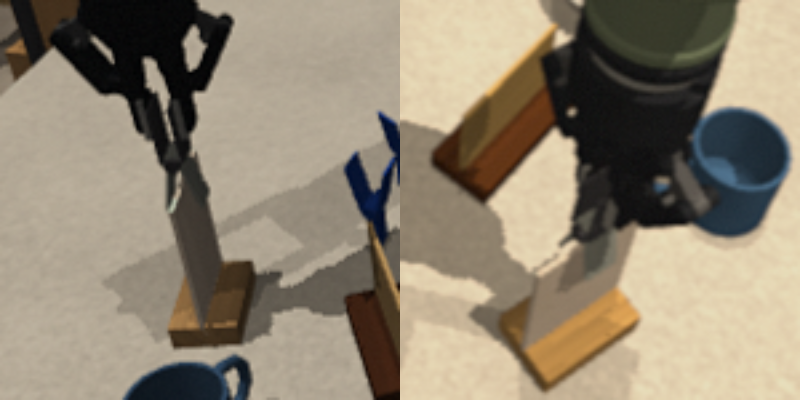

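The clip straddles the card's top edge (left view, about (180,185)), with a jaw on each side and the barrel clear above. Handing in.

```bash
python3 - <<'E'
from h import *
st(); ctrl.finish_job(); st()
E
```

```text
t 20.84 p [ 540.5 -336.   220. ] F [ 0.2  0.1 -1.5] M [ 0.02 -0.02 -0.04] w 18.3
the job is handed in; nothing more can be done
the job is handed in; nothing more can be done
```

I hung the basket by its bar on the hook and let go. Then I squeezed the steel clip, lifted it off the low board and held it open around the top edge of the tall card. I handed the job in at about 21 s; it reports no verdict.

**Basket:** right after release the wrist camera put the bar level, with its axis at about 232 mm and the hook under the middle. In the last scene picture it still hangs there with nothing touching it. The side camera gave no reading of the bar at the end, because that check's colour and box mask found no pixels.

**Clip:**
- The grip width was about 18 mm, against 20 mm expected for fully squeezed. The gripper also read low on the 12 mm bar (about 9 mm), so I took this as an offset in the reading.
- By the wrist camera, the card's mid-plane and the clip's middle lie at the same place across the card, to within measurement. The jaw faces show about 12–15 mm either side, and the tips should be about 22 mm below the edge, near its middle.
- There was no sign of contact with the card: the wrist force was only about 1–1.5 N, roughly the clip's weight plus noise.

**Disagreement:** the side camera places things 3–5 mm towards −y compared with the other two. I relied on the wrist camera, with the scene camera as a check.

**Other goods:** the jar, bowl and mug look unmoved in the last pictures.

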